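# Find the rocking tub cover and push it home

### The job

One of the four blue covers on the white fittings tubs is not pushed home: press on an end of the covers to find the one that rocks, and rock it under your finger before anything else is done to it. Then push that cover straight down on its middle until it is fully home, and finish with your fingertip still pressing on it firmly, so that I can see which one it was. Lift nothing, and leave the other things on the bench where they are.

Things in the scene. Friction and masses are not known exactly. Their poses are not given: they have to be found in the camera images.
- cover_a: One of four identical blue covers, 110 x 70 x 14 mm, each on a fixed white tub. Origin: centre of the underside; x along the length, z up. The flat top (z = 14 mm) has three white round press studs, 14 mm across, 4 mm high (tops at z = 18 mm), on the length line at x = -40, 0, +40 mm. Tub heights differ by up to 4 mm, so height does not tell which cover is loose.
- cover_b: Blue cover, same size, studs and axes as cover_a. Of the four covers three are home and do not give at all; any one of the four may be the loose one, and all four look alike and lie level until pressed.
- cover_c: Blue cover, same size, studs and axes as cover_a. Whichever of the four is loose rocks end to end about its y axis, up to 0.1 rad: a pushed end stud goes down 3 to 4 mm under about 2.5 N, then stops hard, and springs back level when let go. Even 20 N on an end does not seat it.
- cover_d: Blue cover, same size, studs and axes as cover_a. Whichever of the four is loose slides 5 mm straight down to a hard stop when its middle stud is pushed with a little more than 10 N; it stays there and rocks no more. Covers can not shift sideways or turn.
- feeder: Bystander, loose: small white ceramic feeder cup, 54 mm across, 40 mm tall; origin at the centre of its underside.
- spool: Bystander, loose: wooden spool standing on end, 44 mm across, 50 mm tall; origin at the centre of its underside.
- glue: Bystander, loose: amber glass jar, 44 mm across, 85 mm tall; origin at the centre of its underside.
- hoop: Bystander, loose: flat brass ring, 64 mm across, 8 mm thick; origin at the centre of its underside.
- driver: Bystander, loose: screwdriver with green handle lying down, 170 mm long; origin at the middle of its length, on its underside.
- dish: Bystander, loose: small blue ceramic bowl, 70 mm across, 35 mm tall; origin at the centre of its underside.
- block: Bystander, loose: dark wooden block, 50 x 30 x 40 mm; origin at the centre of its underside.
Not all that is in view belongs to the job. Leave any brown look-alike of the part that bears cover_a alone.

How it is judged:
By the outcome, as a careful person would: the job done as asked, in the order asked, and still so for the second after the job is handed in, while the arm keeps its last pose, push and grip.
It also fails if it takes over 48 s, if anything falls off the work surface, if the arm or the gripper's body presses on something with over 40 N, if the wrist force passes 120 N, or if a joint passes its speed limit or range.

### The arm

A 7-joint arm with a two-finger parallel gripper is mounted at the origin on the work surface. World frame = base frame: x ahead of the robot, y to its left, z up, the work surface at z = 0. Lengths are in m, angles in rad, forces in N, time in s.
With the tool pointing down it reaches from about 0.425 to 0.925 m from the base axis. Payload 6.8 kg.
Tool frame: the origin (TCP) lies between the finger pads; the fingertips stand r.tip_extent ahead of it and the grasp point (between the pads) lies 5 mm behind it (r.tip_extent is the distance from the TCP to the fingertips, in m); y points along the fingers, x is the direction in which the jaws open and shut, and the axes are right-handed (so a half turn about y gives the same grasp; the last joint's range is limited). The gripper opens to 85 mm and grips with 20 to 120 N. Pads are 22 mm wide; open, the fingers measure 114 mm over their backs; the gripper's body (76 mm by 85 mm) begins 54 mm behind the grasp point. The pads swing forward as they close: fully open they stand 13 mm farther back than shut.
Start: joints at [-1.423, 0.477, 0.022, 1.555, -0.011, 1.109, -0.083], TCP at [0.171, 0.653, 0.213] pointing down, gripper open.
Joint ranges: [-2.96, 2.96], [-0.34, 2.1], [-1.41, 1.46], [0.24, 2.44], [-1.37, 4.51], [0.17, 1.92], [-2.96, 2.96]. Speed limits (rad/s): [2.39, 2.39, 3.14, 3.14, 3.14, 3.14, 3.14].

### API

Orientations are given as a rotation vector (axis times angle).
In Python, from bench import r gives the robot as it stands.
- The arm moves only by the tool send_rows, never from a script. Its argument "plan" is a list of rows, each a list of 5 numbers: the shift along the tool's x, y, z in cm, then the turn about the tool's y in degrees, then the opening, from 0 (shut) to 1 (fully open). In form: [[dx, dy, dz, spin, grip], ...]. A call has 1 to 12 rows; each row shifts and turns the commanded pose from where the row before left it, along the tool's axes as they then stand; what a row does not reach is not made up. A row lasts 1/8 s, in which the tool goes at most 62.5 mm and 10.7 degrees, less where a joint would pass 70% of its speed; a pose out of reach is approached as far as the arm can. A call is refused whole if a number of a shift passes 6.25 or a number of a turn 10.7, either way. A call with a gripper value outside its range is refused whole. The fingers move at their own pace and stop on an object; "force" is the grip in N (left out, the last holds). Time passes only in rows, so rows that do not move let the fingers close. It gives the time, the measured TCP pose, the force and the opening at its end, in the units of the state.
- r.get_obs(): the state, without advancing time (a new reading comes with each control period).
- r.grab_frame(name): name is "scene" or "top" or "wrist"; returns a dict with "image" (480x640x3 uint8, red, green, blue), "camera_matrix" (3x3 intrinsics, pixels), "D" ([k1, k2, p1, p2, k3] as OpenCV has them; the pictures are not rectified), "cam_to_world" (4x4, takes a point from camera to world coordinates). Camera axes: x right, y down, z forward; pixel columns grow to the right and rows downward; lengths in m; the calibration is good to about 2 mm. A picture is of the moment at which its call begins. There is no depth.
- r.hand_in(): hands the job in, once; it reports no verdict.
Trained networks look in the newest picture that a camera, given by its name, has taken for a name from the list of things; names that differ only in an ending like _2 or _b are one class to them, and where a whole thing is asked for, a point or a joint stands for the part that bears it (a point fixed in the world has none). Each returns a list of dicts, best first, with "p" (0 to 1); they miss things now and then, are a little off and sometimes report something else, mostly with a low value. They report only what shows in the picture. A call takes as long as a camera call. They do not tell look-alikes from the thing itself.
- r.recognise(camera, target): "rect" ([left, top, right, bottom] in pixels, round what is visible of it).
The state is a dict: "clock": time; "joints": joint angles; "qvel": joint speeds; "tau": joint torques, N m; "tcp_pos": TCP position; "orientation": TCP orientation; "contact_force": force on the tool from outside, world axes, zero at the start; "moment": the same for the moment, N m; "grip_width": finger opening in m.
Only numpy, scipy, OpenCV 4.12 (cv2) and the standard library are available. Lean on these libraries where they do the work, as an engineer would, in place of code of your own. Each camera call takes 0.05 s, during which the arm holds its last target.

## Working session

There is one attempt and no reset: what is moved stays moved. The work goes in short steps, Python scripts to look and compute and a tool call to move; the robot and the scene stay as the last step left them, time stands still between calls to the robot, and variables do not carry over. Pictures are saved under pics/ and viewed, and the job is handed in when it is done.

Besides the shell and the picture viewer there is one more tool, called after "Emit:" as name(argument=value, ...), one argument or row to a line, values as JSON. send_rows: Moves the arm, as the interface text tells. Its arguments: {"type":"object","properties":{"plan":{"type":"array","items":{"type":"array","items":{"type":"number"}}},"force":{"type":"number"}},"required":["plan"]}

```bash
ls; mkdir -p pics; python3 - <<'E'
from bench import r
import cv2
print(r.get_obs(), r.tip_extent)
for n in ["scene","top"]:
    f=r.grab_frame(n); cv2.imwrite(f"pics/{n}0.png",f["image"][:,:,::-1]); print(n,f["camera_matrix"],f["D"],f["cam_to_world"])
    for t in ["cover_a","feeder","spool","glue","hoop","driver","dish","block"]:
        print(t,[(round(d["p"],2),[round(v) for v in d["rect"]]) for d in r.recognise(n,t)])
print(r.get_obs()["clock"])
E
```

```text
pics
{'clock': 0.0, 'joints': array([-1.42314202,  0.47781502,  0.02235213,  1.55644468, -0.01152587,
        1.10930027, -0.083074  ]), 'qvel': array([ 0.00102557,  0.0004978 ,  0.00140952, -0.0003082 ,  0.00021127,
        0.00116548, -0.00051544]), 'tau': array([-4.50796433e-04, -5.96455586e+01,  1.60763439e+00, -2.81189060e+01,
        1.24753907e-02,  9.52688337e-03,  3.06580012e-05]), 'tcp_pos': array([0.17061688, 0.65243544, 0.21171884]), 'orientation': array([-1.32063236, -1.01780705,  1.02010686]), 'contact_force': array([ 0.06009945, -0.67479949, -0.41686402]), 'moment': array([-0.07938062,  0.02904113, -0.02955317]), 'grip_width': 0.08505674122919896} 0.014
scene [[464.81845702   0.         319.35575995]
 [  0.         464.81845702 235.7418067 ]
 [  0.           0.           1.        ]] [-0.000472  0.        0.        0.        0.      ] [[ 0.86357554  0.33518603 -0.37667973  0.95581795]
 [ 0.50388619 -0.60085134  0.62054523 -0.54079883]
 [-0.01833042 -0.72569139 -0.68777613  0.71343231]
 [ 0.          0.          0.          1.        ]]
cover_a [(0.97, [259, 272, 313, 3
[... 769 characters left out ...]
 [ 0.00909203 -0.06693284 -0.99771606  1.2322667 ]
 [ 0.          0.          0.          1.        ]]
cover_a [(0.9, [442, 279, 493, 315]), (0.89, [138, 166, 193, 201]), (0.85, [268, 275, 320, 308]), (0.84, [210, 200, 261, 232]), (0.65, [360, 200, 415, 241]), (0.6, [143, 238, 197, 276])]
feeder [(0.94, [370, 289, 393, 311]), (0.61, [442, 282, 491, 314])]
spool [(0.69, [304, 209, 319, 228])]
glue [(0.59, [206, 302, 233, 321])]
hoop [(0.62, [301, 208, 320, 225]), (0.56, [460, 198, 488, 225]), (0.3, [278, 161, 347, 173])]
driver [(0.67, [284, 162, 345, 174])]
dish [(0.66, [422, 149, 448, 176]), (0.55, [207, 303, 232, 320]), (0.29, [278, 161, 348, 175])]
block [(0.53, [216, 161, 234, 182])]
0.9
```

View pics/scene0.png

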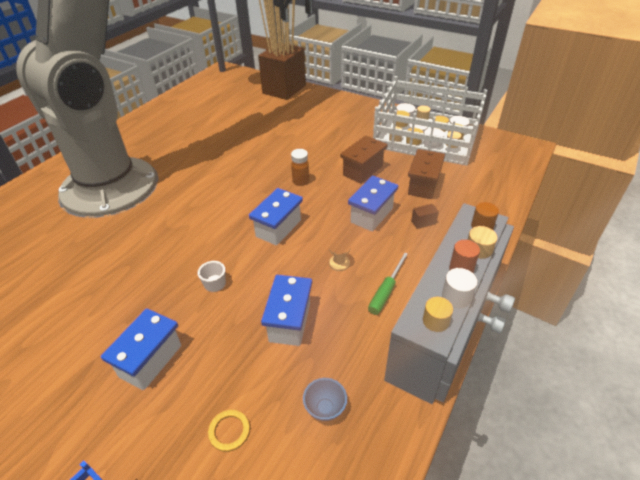

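View pics/top0.png

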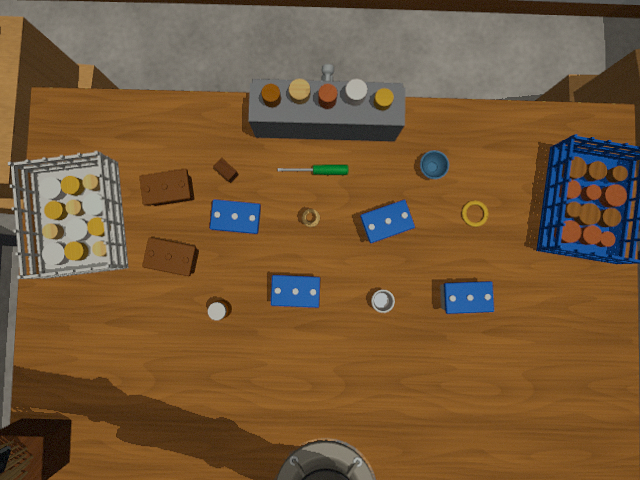

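```bash
cat > h.py <<'E'
import numpy as np, cv2
def ray(f,px):
    u=cv2.undistortPoints(np.array([[px]],float),f["camera_matrix"],np.array(f["D"]))[0,0]
    T=f["cam_to_world"]; d=T[:3,:3]@np.array([u[0],u[1],1]); return T[:3,3],d/np.linalg.norm(d)
def tri(a,b):
    (p,d),(q,e)=a,b
    A=np.stack([d,-e],1); s=np.linalg.lstsq(A,q-p,rcond=None)[0]
    x,y=p+s[0]*d,q+s[1]*e
    return (x+y)/2,np.linalg.norm(x-y)
def studs(f):
    im=f["image"]; hsv=cv2.cvtColor(im,cv2.COLOR_RGB2HSV)
    blue=cv2.inRange(hsv,(105,150,90),(130,255,255)); 
    n,l,st,c=cv2.connectedComponentsWithStats(blue)
    out=[]
    for i in range(1,n):
        if st[i,4]<500: continue
        m=(l==i).astype(np.uint8)
        h=np.zeros_like(m); cs,_=cv2.findContours(m,cv2.RETR_EXTERNAL,cv2.CHAIN_APPROX_NONE)
        hull=cv2.convexHull(max(cs,key=cv2.contourArea)); cv2.fillConvexPoly(h,hull,1)
        # weights: whiteness by low blue saturation inside hull
        w=(hsv[...,1]<150)&(cv2.erode(h,np.ones((3,3)))>0)
        k,ll,ss,cc=cv2.connectedComponentsWithStats(w.astype(np.uint8))
        pts=[(cc[j],ss[j,4]) for j in range(1,k) if ss[j,4]>=6]
        out.append((c[i],st[i],pts))
    return out
E
python3 - <<'E'
from bench import r
from h import *
import pickle
from scipy.spatial.transform import Rotation as R
F={n:r.grab_frame(n) for n in("scene","top")}
pickle.dump(F,open("F.pkl","wb"))
for n in F:
    for c,s,p in studs(F[n]): print(n,c.round(),s,[(q.round(1).tolist(),a) for q,a in p])
print(R.from_rotvec(r.get_obs()["orientation"]).as_matrix().round(3))
E
```

```text
scene [16. 29.] [  0   0  36  68 929] [([7.5, 9.9], np.int32(117)), ([18.9, 6.8], np.int32(74)), ([26.2, 23.0], np.int32(110)), ([14.6, 27.2], np.int32(150)), ([3.2, 32.6], np.int32(108)), ([29.8, 36.8], np.int32(8)), ([14.6, 47.7], np.int32(248)), ([1.3, 56.7], np.int32(34))]
scene [276. 207.] [251 190  50  35 749] [([285.1, 195.1], np.int32(34)), ([275.5, 204.1], np.int32(51)), ([264.8, 214.4], np.int32(57))]
scene [285. 301.] [ 263  276   45   49 1359] [([291.4, 281.3], np.int32(61)), ([286.8, 297.6], np.int32(80)), ([303.3, 300.5], np.int32(6)), ([281.8, 315.7], np.int32(87))]
scene [138. 342.] [ 102  310   74   64 1971] [([154.9, 319.1], np.int32(80)), ([138.5, 336.9], np.int32(83)), ([121.1, 356.0], np.int32(91))]
top [235. 216.] [ 210  200   50   34 1305] [([216.6, 214.2], np.int32(37)), ([234.2, 216.0], np.int32(40)), ([251.7, 217.7], np.int32(39))]
top [387. 221.] [ 361  200   54   43 1284] [([404.2, 215.0], np.int32(40)), ([387.8, 220.8], np.int32(39)), ([371.0, 226.6], np.int32(41))]
top [594. 246.] [558 223  68  39 904] [([601.0, 233.0], np.int32(67)), ([613.5, 225.5], np.int32(13)), ([561.6, 234.4], np.int32(20)), ([574.0, 241.6], np.int32(15)), ([590.5, 244.1], np.int32(14))]
top [295. 291.] [ 271  275   49   32 1328] [([277.0, 290.3], np.int32(40)), ([294.9, 291.1], np.int32(41)), ([312.5, 291.8], np.int32(40))]
top [469. 297.] [ 445  282   49   32 1313] [([452.2, 298.0], np.int32(42)), ([469.8, 297.2], np.int32(40)), ([487.0, 296.7], np.int32(40))]
[[ 0.253  0.    -0.967]
 [ 0.967  0.     0.253]
 [ 0.    -1.    -0.   ]]
```

```bash
python3 - <<'E'
from h import *
import pickle
F=pickle.load(open("F.pkl","rb"))
im=F["scene"]["image"]; c=cv2.resize(im[170:235,335:410],None,fx=8,fy=8,interpolation=cv2.INTER_CUBIC); cv2.imwrite("pics/c0.png",c[:,:,::-1])
hsv=cv2.cvtColor(im,cv2.COLOR_RGB2HSV)
w=np.zeros((480,640),np.uint8); w[175:212,350:400]=((hsv[...,1]<120)&(hsv[...,2]>150))[175:212,350:400]
k,ll,ss,cc=cv2.connectedComponentsWithStats(w); print([(cc[j].round(1),ss[j,4]) for j in range(1,k)])
S={"P":[(291.4,281.3),(286.8,297.6),(281.8,315.7)],"Q":[(285.1,195.1),(275.5,204.1),(264.8,214.4)],"R":[(154.9,319.1),(138.5,336.9),(121.1,356)]}
T={"P":[(371,226.6),(387.8,220.8),(404.2,215)],"Q":[(277,290.3),(294.9,291.1),(312.5,291.8)],"R":[(452.2,298),(469.8,297.2),(487,296.7)]}
for k in S:
    P=S[k]
    for o in (1,-1):
        q=[tri(ray(F["scene"],a),ray(F["top"],b)) for a,b in zip(P[::o],T[k])]
        print(k,o,[(x.round(4).tolist(),round(e,4)) for x,e in q])
E
```

```text
[(array([370. , 177.5]), np.int32(2)), (array([384.8, 181.2]), np.int32(95)), (array([357.3, 189.8]), np.int32(34)), (array([373.4, 190.8]), np.int32(49)), (array([394.8, 192.5]), np.int32(4)), (array([367.8, 202.5]), np.int32(107)), (array([393. , 198.5]), np.int32(6)), (array([350., 201.]), np.int32(1)), (array([350., 205.]), np.int32(1)), (array([351., 209.]), np.int32(5))]
P 1 [([0.6174, -0.09, 0.0687], np.float64(0.0041)), ([0.6318, -0.1276, 0.0708], np.float64(0.0048)), ([0.646, -0.1648, 0.071], np.float64(0.0047))]
P -1 [([0.6152, -0.107, -0.0139], np.float64(0.0207)), ([0.6318, -0.1276, 0.0708], np.float64(0.0048)), ([0.6464, -0.1465, 0.1407], np.float64(0.0253))]
Q 1 [([0.4667, 0.1194, 0.0659], np.float64(0.0026)), ([0.4669, 0.0795, 0.0687], np.float64(0.0047)), ([0.4663, 0.0397, 0.0689], np.float64(0.0048))]
Q -1 [([0.4453, 0.1063, 0.0146], np.float64(0.0485)), ([0.4669, 0.0795, 0.0687], np.float64(0.0047)), ([0.4868, 0.0525, 0.1191], np.float64(0.0497))]
R 1 [([0.46, -0.2766, 0.0692], np.float64(0.0046)), ([0.4627, -0.3167, 0.0695], np.float64(0.0044)), ([0.4646, -0.3562, 0.0684], np.float64(0.0043))]
R -1 [([0.4392, -0.318, 0.0051], np.float64(0.0534)), ([0.4627, -0.3167, 0.0695], np.float64(0.0044)), ([0.485, -0.316, 0.131], np.float64(0.0543))]
```

View pics/c0.png

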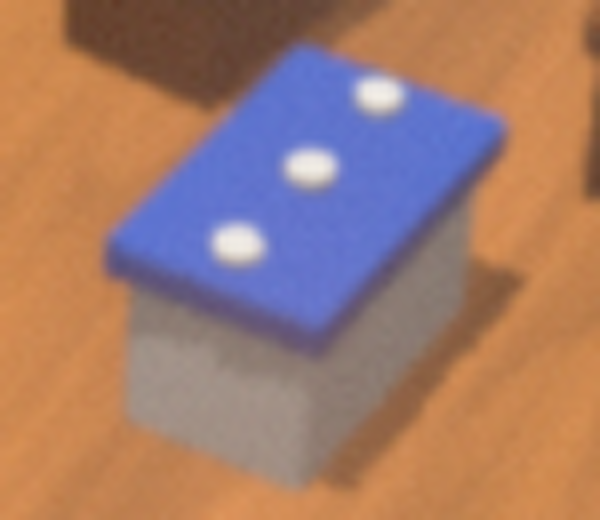

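Emit:
send_rows(
  plan=[
    [0,0,0,10,0],
    [0,0,0,10,0],
    [0,0,0,10,0],
    [0,0,0,10,0],
    [0,0,0,10,0],
    [0,0,0,10,0],
    [0,0,0,10,0],
    [0,0,0,5.3,0],
  ],
  force=40,
)

```text
clock: 2.0
tcp_pos: [0.1706, 0.6531, 0.2127]
orientation: [-1.571, 0.002, -0.002]
contact_force: [-0.6, 0.2, 0.6]
grip_width: -0.0002
```

```bash
python3 - <<'E'
from h import *
import pickle
from bench import r
from scipy.spatial.transform import Rotation as R
F=pickle.load(open("F.pkl","rb"))
for a,b in zip([(382.5,181.8),(373.6,190.9),(364.8,200.5)],[(216.6,214.2),(234.2,216.0),(251.7,217.7)]):
    x,e=tri(ray(F["scene"],a),ray(F["top"],b)); print(x.round(4),e.round(4))
# top-only at z=.068
for n,l in {"P":[(371,226.6),(387.8,220.8),(404.2,215)],"Q":[(277,290.3),(294.9,291.1),(312.5,291.8)],"R":[(452.2,298),(469.8,297.2),(487,296.7)],"S":[(216.6,214.2),(234.2,216.0),(251.7,217.7)]}.items():
    for b in l:
        p,d=ray(F["top"],b); print(n,(p+d*(.068-p[2])/d[2]).round(4))
o=r.get_obs(); print(o["clock"],o["tcp_pos"],o["contact_force"],o["grip_width"],R.from_rotvec(o["orientation"]).as_matrix().round(3))
E
```

```text
[0.637  0.2627 0.0701] 0.0056
[0.6339 0.2224 0.0702] 0.0054
[0.6313 0.1827 0.0699] 0.006
P [ 0.6159 -0.0913  0.068 ]
P [ 0.6302 -0.1294  0.068 ]
P [ 0.6445 -0.1668  0.068 ]
Q [0.4657 0.1185 0.068 ]
Q [0.465  0.0781 0.068 ]
Q [0.4644 0.0383 0.068 ]
R [ 0.4584 -0.2787  0.068 ]
R [ 0.4612 -0.3189  0.068 ]
R [ 0.4632 -0.3581  0.068 ]
S [0.6348 0.2616 0.068 ]
S [0.6318 0.2213 0.068 ]
S [0.6289 0.1813 0.068 ]
2.0 [0.17059038 0.65311175 0.21270474] [-0.57837608  0.19962856  0.55097211] -0.00018317593998488544 [[ 1.     0.     0.003]
 [-0.003  0.     1.   ]
 [ 0.    -1.     0.   ]]
```

Emit:
send_rows(
  plan=[
    [4.65,0,-3.91,0,0],
    [4.65,0,-3.91,0,0],
    [4.65,0,-3.91,0,0],
    [4.65,0,-3.91,0,0],
    [4.65,0,-3.91,0,0],
    [4.65,0,-3.91,0,0],
    [4.65,0,-3.91,0,0],
    [4.65,0,-3.91,0,0],
    [4.65,0,-3.91,0,0],
    [4.65,0,-3.91,0,0],
  ],
)

```text
clock: 3.25
tcp_pos: [0.6374, 0.2614, 0.2128]
orientation: [-1.57, -0.001, 0.001]
contact_force: [0.5, 0.5, -0.2]
grip_width: -0.0
```

Good. Down to about 1.5 cm above the stud, then a wrist check.

Emit:
send_rows(
  plan=[
    [0,5,0,0,0],
    [0,4.5,0,0,0],
    [0,1.5,0,0,0],
    [0,0,0,0,0],
  ],
)

```text
clock: 3.75
tcp_pos: [0.6358, 0.2625, 0.1025]
orientation: [-1.571, -0.0, 0.002]
contact_force: [0.2, 0.6, 0.4]
grip_width: -0.0
```

```bash
python3 - <<'E'
from h import *
from bench import r
o=r.get_obs(); print(o["tcp_pos"],o["contact_force"])
a=r.grab_frame("wrist")["image"]; b=r.grab_frame("scene")["image"]
cv2.imwrite("pics/w1.png",a[:,:,::-1]); cv2.imwrite("pics/s1.png",cv2.resize(b[120:270,280:480],None,fx=4,fy=4)[:,:,::-1])
E
```

```text
[0.63584253 0.26252121 0.10247214] [0.2374584  0.57502656 0.39973727]
```

View pics/w1.png

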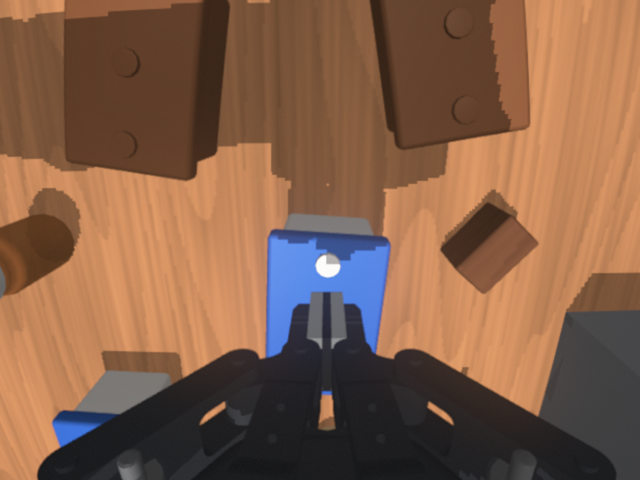

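View pics/s1.png

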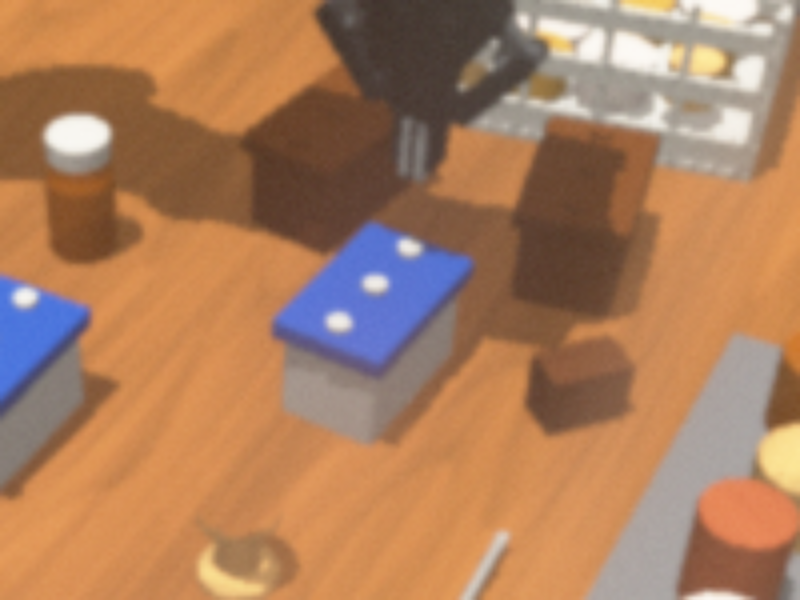

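```bash
cat >> h.py <<'E'
def proj(f,X):
    T=np.linalg.inv(f["cam_to_world"]); rv=cv2.Rodrigues(T[:3,:3])[0]
    return cv2.projectPoints(np.array([X],float),rv,T[:3,3],f["camera_matrix"],np.array(f["D"]))[0].ravel().round(1)
E
python3 - <<'E'
from h import *
from bench import r
f=r.grab_frame("wrist"); p=r.get_obs()["tcp_pos"]
print(p,"tip",proj(f,p-[0,0,.014]), "stud pred",proj(f,[.636,.2622,.069]))
o,d=ray(f,(327.5,265))
for z in(.066,.068,.07): print((o+d*(z-o[2])/d[2]).round(4))
E
```

```text
[0.63748535 0.26302502 0.10498797] tip [326.6 277.2] stud pred [323.9 262.3]
[0.6381 0.2593 0.066 ]
[0.6381 0.2601 0.068 ]
[0.6381 0.261  0.07  ]
```

Emit:
send_rows(
  plan=[
    [0,1.0,0,0,0],
    [0,0.4,0,0,0],
    [0,0,0,0,0],
  ],
)

```text
clock: 4.28
tcp_pos: [0.6357, 0.2623, 0.0883]
orientation: [-1.571, 0.0, 0.001]
contact_force: [-0.3, -0.7, -0.2]
grip_width: 0.0001
```

Emit:
send_rows(
  plan=[
    [0,0.2,0,0,0],
  ],
)

```text
clock: 4.4
tcp_pos: [0.6363, 0.2624, 0.0869]
orientation: [-1.571, -0.001, 0.0]
contact_force: [0.0, 0.5, -0.0]
grip_width: 0.0001
```

Emit:
send_rows(
  plan=[
    [0,0.2,0,0,0],
  ],
)

```text
clock: 4.53
tcp_pos: [0.6362, 0.2624, 0.0847]
orientation: [-1.571, -0.001, 0.0]
contact_force: [-0.8, -0.7, 0.8]
grip_width: -0.0002
```

Emit:
send_rows(
  plan=[
    [0,0.1,0,0,0],
  ],
)

```text
clock: 4.65
tcp_pos: [0.636, 0.2624, 0.0836]
orientation: [-1.571, -0.001, 0.001]
contact_force: [-0.0, 0.2, -1.2]
grip_width: 0.0002
```

Emit:
send_rows(
  plan=[
    [0,0.1,0,0,0],
  ],
)

```text
clock: 4.78
tcp_pos: [0.6361, 0.2624, 0.0826]
orientation: [-1.571, -0.001, 0.001]
contact_force: [0.1, 0.5, -0.4]
grip_width: 0.0003
```

Emit:
send_rows(
  plan=[
    [0,0.1,0,0,0],
  ],
)

```text
clock: 4.9
tcp_pos: [0.6361, 0.2624, 0.0817]
orientation: [-1.571, -0.001, 0.001]
contact_force: [0.2, 0.1, 0.3]
grip_width: 0.0001
```

Emit:
send_rows(
  plan=[
    [0,0.1,0,0,0],
  ],
)

```text
clock: 5.03
tcp_pos: [0.6361, 0.2624, 0.0806]
orientation: [-1.571, -0.001, 0.001]
contact_force: [0.4, 0.2, -0.9]
grip_width: 0.0001
```

Emit:
send_rows(
  plan=[
    [0,0.1,0,0,0],
  ],
)

```text
clock: 5.15
tcp_pos: [0.6361, 0.2624, 0.0796]
orientation: [-1.571, -0.001, 0.001]
contact_force: [-0.2, 0.3, -0.2]
grip_width: -0.0001
```

Emit:
send_rows(
  plan=[
    [0,0.1,0,0,0],
  ],
)

```text
clock: 5.28
tcp_pos: [0.6361, 0.2624, 0.0787]
orientation: [-1.571, -0.001, 0.001]
contact_force: [0.3, 0.9, 1.1]
grip_width: 0.0001
```

Emit:
send_rows(
  plan=[
    [0,0.1,0,0,0],
  ],
)

```text
clock: 5.4
tcp_pos: [0.6361, 0.2624, 0.0777]
orientation: [-1.571, -0.001, 0.0]
contact_force: [0.1, -0.4, 0.3]
grip_width: 0.0
```

```bash
python3 - <<'E'
from h import *
from bench import r
a=r.grab_frame("wrist")["image"]; b=r.grab_frame("scene")["image"]
cv2.imwrite("pics/s2.png",np.hstack([cv2.resize(b[150:225,330:420],(480,400),interpolation=2),cv2.resize(a[200:360,240:400],(320,400))])[:,:,::-1])
E
```

```text
(no output)
```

View pics/s2.png

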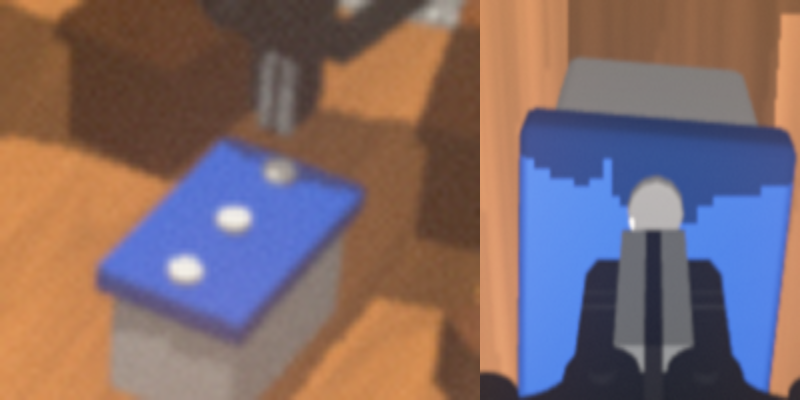

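Emit:
send_rows(
  plan=[
    [0,0.1,0,0,0],
    [0,0.1,0,0,0],
  ],
)

```text
clock: 5.75
tcp_pos: [0.6361, 0.2624, 0.0757]
orientation: [-1.571, -0.001, 0.001]
contact_force: [-0.8, -0.1, 0.0]
grip_width: 0.0002
```

Emit:
send_rows(
  plan=[
    [0,0.1,0,0,0],
    [0,0.1,0,0,0],
  ],
)

```text
clock: 6.0
tcp_pos: [0.6361, 0.2624, 0.0736]
orientation: [-1.571, -0.001, 0.001]
contact_force: [-0.4, -0.7, -0.2]
grip_width: -0.0
```

```bash
python3 - <<'E'
from h import *
from bench import r
f=r.grab_frame("wrist");a=f["image"]; g=r.grab_frame("scene");b=g["image"];h=r.grab_frame("top");t=h["image"]
cv2.imwrite("pics/s3.png",np.hstack([cv2.resize(b[150:225,330:420],(480,400),interpolation=2),cv2.resize(a[200:360,240:400],(320,400))])[:,:,::-1])
cv2.imwrite("pics/t3.png",cv2.resize(t[150:280,130:290],(800,650))[:600,:,::-1])
p=r.get_obs()["tcp_pos"];print(p)
for e in(0,.014): print(e,[proj(k,p-[0,0,e]) for k in(f,g,h)])
for z in (.045,.055,.068): print(z,[proj(k,[.636,.262,z]) for k in(f,g,h)])
E
```

```text
[0.63602347 0.26237306 0.07361528]
0 [array([326.4, 289.3]), array([380.9, 180.7]), array([215.8, 213.4])]
0.014 [array([326.4, 277. ]), array([380.5, 185.6]), array([217. , 214.1])]
0.045 [array([326.3, 266.5]), array([380. , 190.7]), array([218.3, 214.8])]
0.055 [array([326.3, 274. ]), array([380.3, 187.3]), array([217.5, 214.3])]
0.068 [array([326.3, 284.9]), array([380.7, 182.7]), array([216.4, 213.7])]
```

View pics/s3.png

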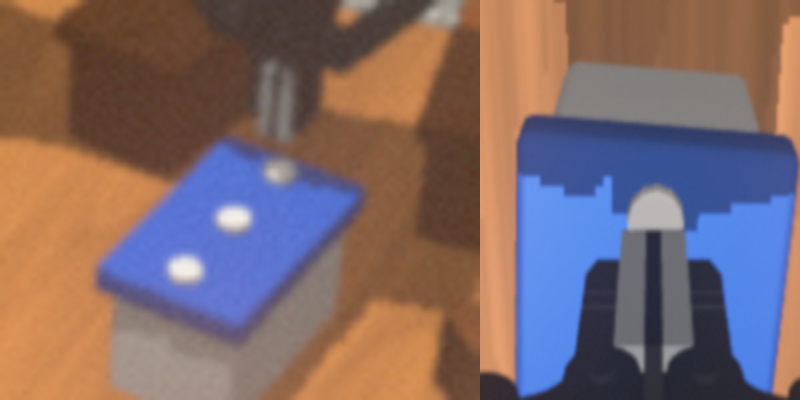

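View pics/t3.png

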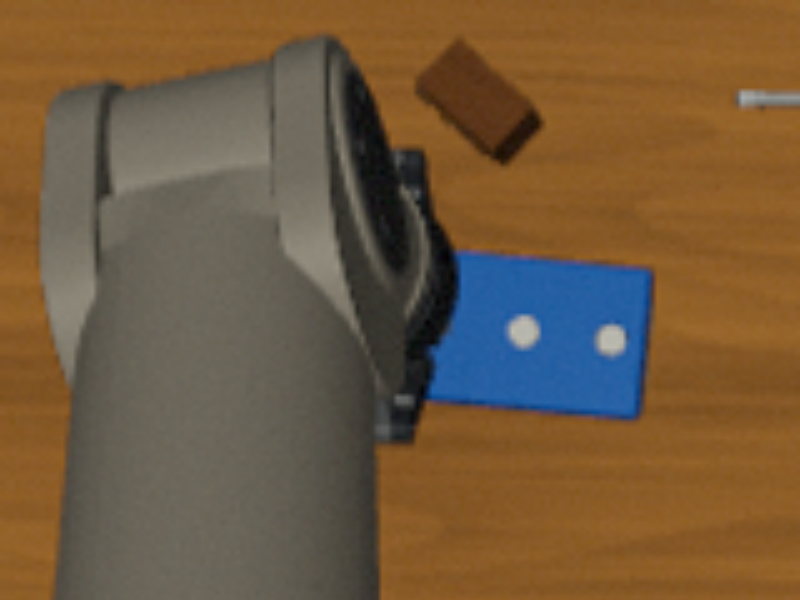

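Emit:
send_rows(
  plan=[
    [0,0.1,0,0,0],
    [0,0.1,0,0,0],
  ],
)

```text
clock: 6.4
tcp_pos: [0.6361, 0.2624, 0.0717]
orientation: [-1.571, -0.001, 0.001]
contact_force: [-0.4, -0.2, 0.2]
grip_width: 0.0001
```

Emit:
send_rows(
  plan=[
    [0,0.1,0,0,0],
    [0,0.1,0,0,0],
  ],
)

```text
clock: 6.65
tcp_pos: [0.636, 0.2624, 0.0696]
orientation: [-1.571, -0.001, 0.001]
contact_force: [-0.1, -0.9, 0.1]
grip_width: 0.0001
```

Emit:
send_rows(
  plan=[
    [0,0.1,0,0,0],
    [0,0.1,0,0,0],
  ],
)

```text
clock: 6.9
tcp_pos: [0.6361, 0.2624, 0.0676]
orientation: [-1.571, -0.001, 0.001]
contact_force: [0.3, -0.3, -0.1]
grip_width: -0.0002
```

```bash
python3 - <<'E'
from h import *
from bench import r
print(r.tip_extent)
f=r.grab_frame("wrist");a=f["image"]; g=r.grab_frame("scene");b=g["image"]
cv2.imwrite("pics/s4.png",np.hstack([cv2.resize(b[150:225,330:420],(480,400),interpolation=2),cv2.resize(a[200:360,240:400],(320,400))])[:,:,::-1])
o=r.get_obs();print(o["tcp_pos"],o["contact_force"])
E
```

```text
0.014
[0.63600333 0.26235909 0.0675342 ] [-0.95143556 -0.29723167 -0.16565383]
```

View pics/s4.png

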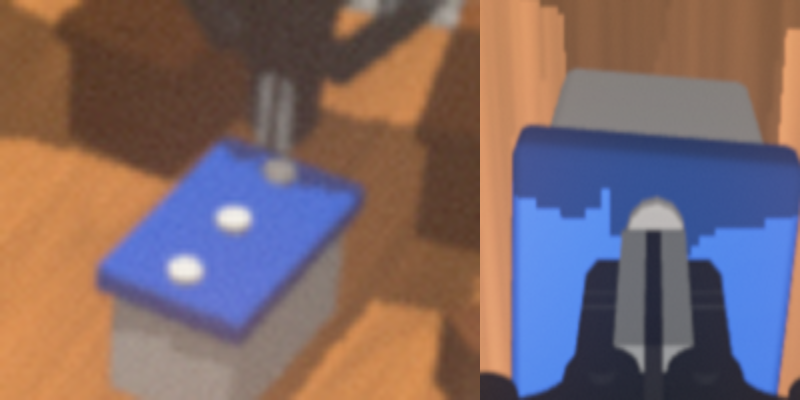

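Emit:
send_rows(
  plan=[
    [0,0.1,0,0,0],
    [0,0.1,0,0,0],
    [0,0.1,0,0,0],
  ],
)

```text
clock: 7.38
tcp_pos: [0.6361, 0.2624, 0.0646]
orientation: [-1.571, -0.001, 0.001]
contact_force: [1.3, -0.2, 0.8]
grip_width: 0.0002
```

Emit:
send_rows(
  plan=[
    [0,0.1,0,0,0],
  ],
)

```text
clock: 7.5
tcp_pos: [0.6361, 0.2624, 0.0636]
orientation: [-1.571, -0.001, 0.001]
contact_force: [-0.1, 0.2, -0.3]
grip_width: 0.0001
```

Emit:
send_rows(
  plan=[
    [0,0.1,0,0,0],
  ],
)

```text
clock: 7.62
tcp_pos: [0.6361, 0.2624, 0.0626]
orientation: [-1.571, -0.001, 0.001]
contact_force: [-0.1, 0.1, 0.2]
grip_width: 0.0002
```

Emit:
send_rows(
  plan=[
    [0,0.1,0,0,0],
  ],
)

```text
clock: 7.75
tcp_pos: [0.6361, 0.2624, 0.0616]
orientation: [-1.571, -0.001, 0.001]
contact_force: [0.4, 0.7, 0.4]
grip_width: 0.0001
```

Emit:
send_rows(
  plan=[
    [0,0.1,0,0,0],
  ],
)

```text
clock: 7.88
tcp_pos: [0.636, 0.2624, 0.0606]
orientation: [-1.571, -0.001, 0.001]
contact_force: [0.3, 0.8, 0.2]
grip_width: 0.0
```

Emit:
send_rows(
  plan=[
    [0,0.1,0,0,0],
  ],
)

```text
clock: 8.0
tcp_pos: [0.6361, 0.2624, 0.0596]
orientation: [-1.571, -0.001, 0.001]
contact_force: [0.1, 0.6, -0.7]
grip_width: 0.0002
```

Emit:
send_rows(
  plan=[
    [0,0.1,0,0,0],
  ],
)

```text
clock: 8.12
tcp_pos: [0.6361, 0.2624, 0.0586]
orientation: [-1.571, -0.001, 0.001]
contact_force: [-0.2, 0.5, -0.1]
grip_width: 0.0004
```

Emit:
send_rows(
  plan=[
    [0,0.1,0,0,0],
  ],
)

```text
clock: 8.25
tcp_pos: [0.6361, 0.2624, 0.0577]
orientation: [-1.571, -0.001, 0.001]
contact_force: [0.4, -1.1, -0.3]
grip_width: -0.0002
```

```bash
python3 - <<'E'
from h import *
from bench import r
f=r.grab_frame("wrist");a=f["image"]; g=r.grab_frame("scene");b=g["image"]
cv2.imwrite("pics/s5.png",np.hstack([cv2.resize(b[150:225,330:420],(480,400),interpolation=2),cv2.resize(a[200:360,240:400],(320,400))])[:,:,::-1])
o=r.get_obs();print(o["tcp_pos"],o["contact_force"])
E
```

```text
[0.63595015 0.26239378 0.05753667] [-0.38669728 -0.82982162  0.08604561]
```

View pics/s5.png

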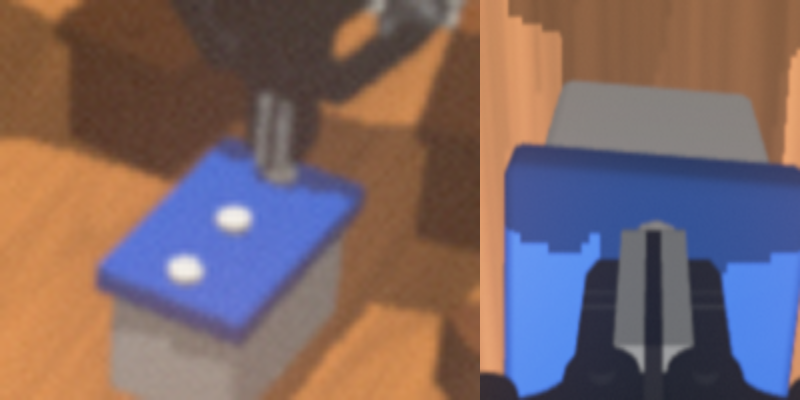

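Emit:
send_rows(
  plan=[
    [0,0.1,0,0,0],
  ],
)

```text
clock: 8.48
tcp_pos: [0.6362, 0.2624, 0.0567]
orientation: [-1.571, -0.001, 0.0]
contact_force: [0.2, 1.3, 0.3]
grip_width: -0.0001
```

Emit:
send_rows(
  plan=[
    [0,0.1,0,0,0],
  ],
)

```text
clock: 8.6
tcp_pos: [0.6361, 0.2624, 0.0557]
orientation: [-1.571, -0.001, 0.001]
contact_force: [0.3, -0.7, 0.1]
grip_width: -0.0001
```

Emit:
send_rows(
  plan=[
    [0,0.1,0,0,0],
  ],
)

```text
clock: 8.72
tcp_pos: [0.6361, 0.2624, 0.0546]
orientation: [-1.571, -0.001, 0.001]
contact_force: [-0.3, 0.3, 0.8]
grip_width: 0.0001
```

Emit:
send_rows(
  plan=[
    [0,0.1,0,0,0],
  ],
)

```text
clock: 8.85
tcp_pos: [0.6361, 0.2624, 0.054]
orientation: [-1.571, -0.001, 0.001]
contact_force: [-3.2, -0.7, 7.3]
grip_width: -0.0
```

Emit:
send_rows(
  plan=[
    [0,0.05,0,0,0],
    [0,0,0,0,0],
  ],
)

```text
clock: 9.1
tcp_pos: [0.6361, 0.2624, 0.0539]
orientation: [-1.57, -0.0, 0.001]
contact_force: [-1.9, -1.0, 6.0]
grip_width: 0.0
```

Emit:
send_rows(
  plan=[
    [0,-3,0,0,0],
    [-4.24,0,-3.58,0,0],
    [-4.24,0,-3.58,0,0],
    [-4.24,0,-3.58,0,0],
    [-4.24,0,-3.58,0,0],
    [0,1.5,0,0,0],
    [0,0,0,0,0],
    [0,0,0,0,0],
  ],
)

```text
clock: 10.1
tcp_pos: [0.4679, 0.12, 0.0684]
orientation: [-1.571, -0.002, 0.0]
contact_force: [-0.0, 0.6, -1.0]
grip_width: -0.0002
```

```bash
cat > look.py <<'E'
import sys
from h import *
from bench import r
n=sys.argv[1]; u,v=int(sys.argv[2]),int(sys.argv[3])
g=r.grab_frame("scene")["image"];a=r.grab_frame("wrist")["image"]
c=g[max(v-38,0):max(v-38,0)+75,max(u-45,0):max(u-45,0)+90]
cv2.imwrite(f"pics/{n}.png",np.hstack([cv2.resize(c,(480,400),interpolation=2),cv2.resize(a[200:360,240:400],(320,400))])[:,:,::-1])
o=r.get_obs();print(o["clock"],o["tcp_pos"],o["contact_force"])
E
python3 look.py q1 276 200
```

```text
10.2 [0.46771932 0.11985765 0.068421  ] [0.1043684  0.3821158  0.22500597]
```

View pics/q1.png

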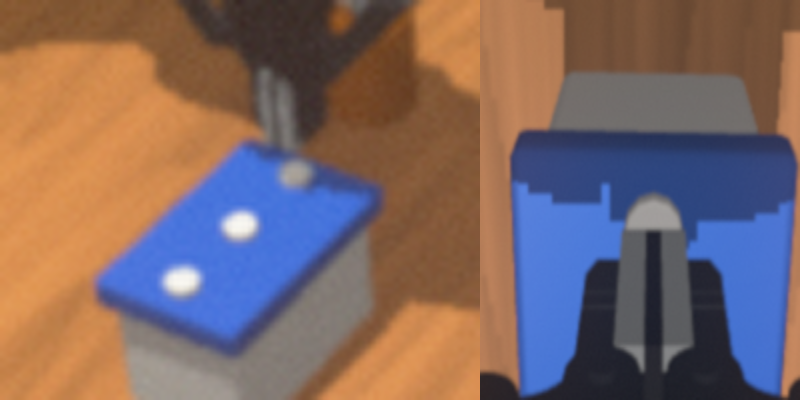

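Emit:
send_rows(
  plan=[
    [0,0.5,0,0,0],
    [0,0.3,0,0,0],
    [0,0.1,0,0,0],
  ],
)

```text
clock: 10.58
tcp_pos: [0.4664, 0.119, 0.0588]
orientation: [-1.571, -0.0, 0.001]
contact_force: [0.8, -0.0, -0.7]
grip_width: 0.0
```

Emit:
send_rows(
  plan=[
    [0,0.1,0,0,0],
  ],
)

```text
clock: 10.7
tcp_pos: [0.4666, 0.119, 0.0581]
orientation: [-1.571, -0.0, 0.001]
contact_force: [-0.8, 0.5, 0.2]
grip_width: -0.0002
```

Emit:
send_rows(
  plan=[
    [0,0.1,0,0,0],
  ],
)

```text
clock: 10.82
tcp_pos: [0.4666, 0.1191, 0.0572]
orientation: [-1.571, -0.001, 0.0]
contact_force: [-0.6, -0.2, -0.1]
grip_width: -0.0003
```

Emit:
send_rows(
  plan=[
    [0,0.1,0,0,0],
  ],
)

```text
clock: 10.95
tcp_pos: [0.4666, 0.1191, 0.0562]
orientation: [-1.571, -0.001, 0.0]
contact_force: [1.2, 0.7, -0.1]
grip_width: -0.0002
```

Emit:
send_rows(
  plan=[
    [0,0.1,0,0,0],
  ],
)

```text
clock: 11.08
tcp_pos: [0.4666, 0.1191, 0.0552]
orientation: [-1.571, -0.001, 0.001]
contact_force: [-0.8, 1.4, 0.4]
grip_width: 0.0001
```

Emit:
send_rows(
  plan=[
    [0,0.1,0,0,0],
  ],
)

```text
clock: 11.2
tcp_pos: [0.4666, 0.1191, 0.0541]
orientation: [-1.571, -0.001, 0.001]
contact_force: [0.1, -0.3, 0.1]
grip_width: -0.0002
```

Emit:
send_rows(
  plan=[
    [0,0.1,0,0,0],
  ],
)

```text
clock: 11.32
tcp_pos: [0.4666, 0.1191, 0.0532]
orientation: [-1.571, -0.001, 0.001]
contact_force: [0.5, -0.4, 0.9]
grip_width: -0.0002
```

Emit:
send_rows(
  plan=[
    [0,0.1,0,0,0],
  ],
)

```text
clock: 11.45
tcp_pos: [0.4666, 0.1191, 0.0521]
orientation: [-1.571, -0.001, 0.001]
contact_force: [-0.7, -0.6, -0.2]
grip_width: 0.0
```

Emit:
send_rows(
  plan=[
    [0,0.1,0,0,0],
  ],
)

```text
clock: 11.58
tcp_pos: [0.4667, 0.1191, 0.0519]
orientation: [-1.57, -0.0, 0.001]
contact_force: [-6.3, -1.0, 22.3]
grip_width: -0.0001
```

Emit:
send_rows(
  plan=[
    [0,0.1,0,0,0],
  ],
)

```text
clock: 11.7
tcp_pos: [0.4667, 0.1191, 0.0518]
orientation: [-1.569, 0.0, 0.001]
contact_force: [-9.3, -3.0, 36.1]
grip_width: -0.0001
```

Emit:
send_rows(
  plan=[
    [0,-3.5,0,0,0],
    [3.01,0,-4.19,0,0],
    [3.01,0,-4.19,0,0],
    [3.01,0,-4.19,0,0],
    [3.01,0,-4.19,0,0],
    [3.01,0,-4.19,0,0],
    [0,1.5,0,0,0],
    [0,0,0,0,0],
    [0,0,0,0,0],
  ],
)

```text
clock: 12.82
tcp_pos: [0.6166, -0.0888, 0.07]
orientation: [-1.57, -0.001, 0.003]
contact_force: [0.7, 0.8, -0.0]
grip_width: 0.0003
```

```bash
python3 look.py p1 288 298
```

```text
12.925 [ 0.6171205  -0.08894066  0.07053076] [ 0.38735693 -1.17877905 -0.26444813]
```

View pics/p1.png

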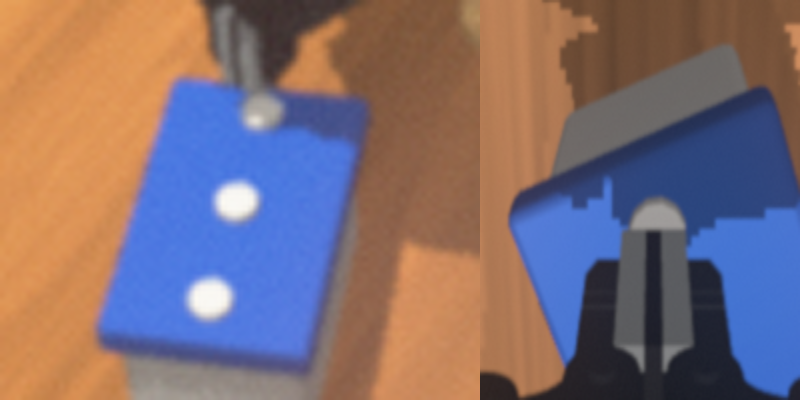

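Emit:
send_rows(
  plan=[
    [0,0.5,0,0,0],
    [0,0.4,0,0,0],
    [0,0.1,0,0,0],
  ],
)

```text
clock: 13.3
tcp_pos: [0.6169, -0.0901, 0.0598]
orientation: [-1.571, -0.0, 0.001]
contact_force: [0.1, -0.6, 0.1]
grip_width: 0.0001
```

Emit:
send_rows(
  plan=[
    [0,0.1,0,0,0],
  ],
)

```text
clock: 13.42
tcp_pos: [0.6172, -0.0904, 0.0591]
orientation: [-1.571, -0.0, 0.001]
contact_force: [-0.8, -0.2, 0.3]
grip_width: 0.0005
```

Emit:
send_rows(
  plan=[
    [0,0.1,0,0,0],
  ],
)

```text
clock: 13.55
tcp_pos: [0.6173, -0.0904, 0.0582]
orientation: [-1.571, -0.001, 0.0]
contact_force: [-0.1, -0.3, -0.1]
grip_width: -0.0001
```

Emit:
send_rows(
  plan=[
    [0,0.1,0,0,0],
  ],
)

```text
clock: 13.68
tcp_pos: [0.6173, -0.0904, 0.0572]
orientation: [-1.571, -0.001, 0.0]
contact_force: [0.8, 0.1, -0.4]
grip_width: -0.0001
```

Emit:
send_rows(
  plan=[
    [0,0.1,0,0,0],
  ],
)

```text
clock: 13.8
tcp_pos: [0.6173, -0.0903, 0.0562]
orientation: [-1.571, -0.001, 0.001]
contact_force: [0.1, 0.3, 0.0]
grip_width: -0.0002
```

Emit:
send_rows(
  plan=[
    [0,0.1,0,0,0],
  ],
)

```text
clock: 13.92
tcp_pos: [0.6172, -0.0903, 0.0551]
orientation: [-1.571, -0.001, 0.001]
contact_force: [1.0, -0.0, -0.1]
grip_width: 0.0001
```

Emit:
send_rows(
  plan=[
    [0,0.05,0,0,0],
  ],
)

```text
clock: 14.05
tcp_pos: [0.6172, -0.0903, 0.0546]
orientation: [-1.571, -0.0, 0.001]
contact_force: [0.2, -0.5, 0.5]
grip_width: 0.0003
```

Emit:
send_rows(
  plan=[
    [0,0.05,0,0,0],
  ],
)

```text
clock: 14.18
tcp_pos: [0.6172, -0.0903, 0.0542]
orientation: [-1.571, -0.001, 0.001]
contact_force: [0.2, -0.5, 0.2]
grip_width: 0.0001
```

Emit:
send_rows(
  plan=[
    [0,0.05,0,0,0],
  ],
)

```text
clock: 14.3
tcp_pos: [0.6173, -0.0903, 0.054]
orientation: [-1.571, -0.001, 0.001]
contact_force: [-2.4, 0.8, 6.4]
grip_width: 0.0001
```

Emit:
send_rows(
  plan=[
    [0,0.05,0,0,0],
  ],
)

```text
clock: 14.42
tcp_pos: [0.6173, -0.0903, 0.054]
orientation: [-1.57, -0.001, 0.0]
contact_force: [-3.1, 0.8, 10.5]
grip_width: 0.0004
```

Emit:
send_rows(
  plan=[
    [0,-3.0,0,0,0],
    [-3.94,0,-4.68,0,0],
    [-3.94,0,-4.68,0,0],
    [-3.94,0,-4.68,0,0],
    [-3.94,0,-4.68,0,0],
    [0,1.3,0,0,0],
    [0,0,0,0,0],
    [0,0,0,0,0],
  ],
)

```text
clock: 15.42
tcp_pos: [0.4611, -0.2763, 0.0701]
orientation: [-1.57, -0.003, 0.002]
contact_force: [-0.9, 0.5, 0.6]
grip_width: 0.0002
```

```bash
python3 look.py r1 139 337
```

```text
15.525 [ 0.46104679 -0.2764416   0.07027932] [-0.42480979 -0.09152937 -0.04497533]
```

View pics/r1.png

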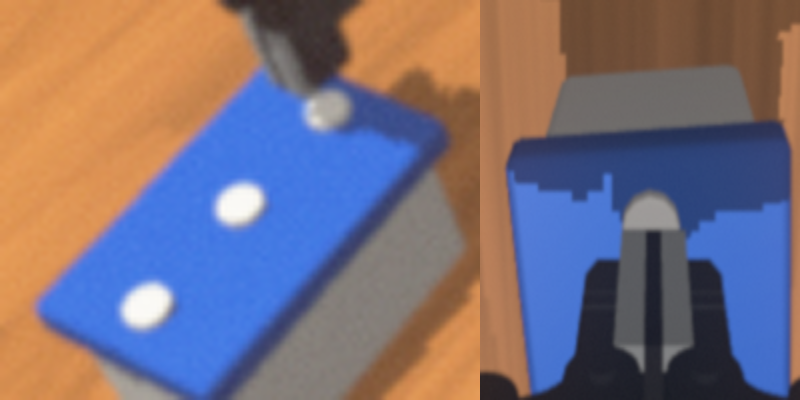

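Emit:
send_rows(
  plan=[
    [0,0.5,0,0,0],
    [0,0.4,0,0,0],
    [0,0.2,0,0,0],
  ],
)

```text
clock: 15.9
tcp_pos: [0.4597, -0.2774, 0.0588]
orientation: [-1.571, -0.0, 0.001]
contact_force: [-0.4, -0.7, 1.0]
grip_width: -0.0001
```

Emit:
send_rows(
  plan=[
    [0,0.1,0,0,0],
  ],
)

```text
clock: 16.02
tcp_pos: [0.4597, -0.2776, 0.058]
orientation: [-1.571, -0.0, 0.001]
contact_force: [0.6, -0.7, -0.6]
grip_width: 0.0001
```

Emit:
send_rows(
  plan=[
    [0,0.1,0,0,0],
  ],
)

```text
clock: 16.15
tcp_pos: [0.4598, -0.2777, 0.0572]
orientation: [-1.571, -0.001, 0.0]
contact_force: [-0.8, -0.4, -0.1]
grip_width: 0.0001
```

Emit:
send_rows(
  plan=[
    [0,0.1,0,0,0],
  ],
)

```text
clock: 16.27
tcp_pos: [0.4598, -0.2777, 0.0562]
orientation: [-1.571, -0.001, 0.0]
contact_force: [0.2, 0.1, 0.0]
grip_width: -0.0001
```

Emit:
send_rows(
  plan=[
    [0,0.1,0,0,0],
  ],
)

```text
clock: 16.4
tcp_pos: [0.4598, -0.2777, 0.0552]
orientation: [-1.571, -0.001, 0.0]
contact_force: [1.6, -0.2, -0.1]
grip_width: 0.0
```

Emit:
send_rows(
  plan=[
    [0,0.1,0,0,0],
  ],
)

```text
clock: 16.52
tcp_pos: [0.4598, -0.2777, 0.0542]
orientation: [-1.571, -0.001, 0.001]
contact_force: [-0.1, 0.5, 0.8]
grip_width: -0.0002
```

Emit:
send_rows(
  plan=[
    [0,0.1,0,0,0],
  ],
)

```text
clock: 16.65
tcp_pos: [0.4598, -0.2776, 0.0531]
orientation: [-1.571, -0.001, 0.001]
contact_force: [0.3, 0.6, -0.4]
grip_width: -0.0001
```

Emit:
send_rows(
  plan=[
    [0,0.1,0,0,0],
  ],
)

```text
clock: 16.77
tcp_pos: [0.4598, -0.2776, 0.0521]
orientation: [-1.571, -0.001, 0.001]
contact_force: [-0.5, 0.4, 0.1]
grip_width: -0.0001
```

Emit:
send_rows(
  plan=[
    [0,0.05,0,0,0],
  ],
)

```text
clock: 16.9
tcp_pos: [0.4598, -0.2774, 0.0516]
orientation: [-1.57, -0.001, 0.001]
contact_force: [-0.7, 1.2, 2.2]
grip_width: -0.0003
```

Emit:
send_rows(
  plan=[
    [0,0.05,0,0,0],
  ],
)

```text
clock: 17.02
tcp_pos: [0.4598, -0.2774, 0.0512]
orientation: [-1.57, -0.001, 0.001]
contact_force: [0.1, 1.2, 1.6]
grip_width: 0.0001
```

Giving softly. Continue to the stop.

Emit:
send_rows(
  plan=[
    [0,0.1,0,0,0],
  ],
)

```text
clock: 17.15
tcp_pos: [0.4598, -0.2773, 0.0502]
orientation: [-1.57, -0.001, 0.001]
contact_force: [-0.5, 1.9, 2.7]
grip_width: -0.0006
```

Emit:
send_rows(
  plan=[
    [0,0.1,0,0,0],
  ],
)

```text
clock: 17.27
tcp_pos: [0.4599, -0.2773, 0.0492]
orientation: [-1.57, -0.001, 0.001]
contact_force: [-0.4, 2.7, 2.7]
grip_width: 0.0002
```

Emit:
send_rows(
  plan=[
    [0,0.05,0,0,0],
  ],
)

```text
clock: 17.4
tcp_pos: [0.4599, -0.2772, 0.0487]
orientation: [-1.57, -0.001, 0.001]
contact_force: [-0.5, 3.0, 5.1]
grip_width: -0.0
```

Emit:
send_rows(
  plan=[
    [0,0.05,0,0,0],
  ],
)

```text
clock: 17.52
tcp_pos: [0.4599, -0.2771, 0.0484]
orientation: [-1.57, -0.001, 0.001]
contact_force: [-2.0, 4.5, 9.1]
grip_width: -0.0003
```

```bash
python3 look.py r2 139 337
```

```text
17.625 [ 0.45989671 -0.27717263  0.04844593] [-1.10471941  3.52340362  7.41791717]
```

Emit:
send_rows(
  plan=[
    [0,-1,0,0,0],
    [0,-1.2,0,0,0],
    [0.18,0,-2,0,0],
    [0,0,-1.97,0,0],
    [0,0,0,0,0],
    [0,0,0,0,0],
  ],
)

```text
clock: 18.38
tcp_pos: [0.4611, -0.3174, 0.0697]
orientation: [-1.57, 0.001, 0.001]
contact_force: [-0.1, 0.1, 0.2]
grip_width: -0.0001
```

```bash
python3 look.py r3 139 337
```

```text
18.475 [ 0.461407   -0.31663515  0.06978438] [-0.67138785 -0.15766025 -0.65945993]
```

View pics/r2.png

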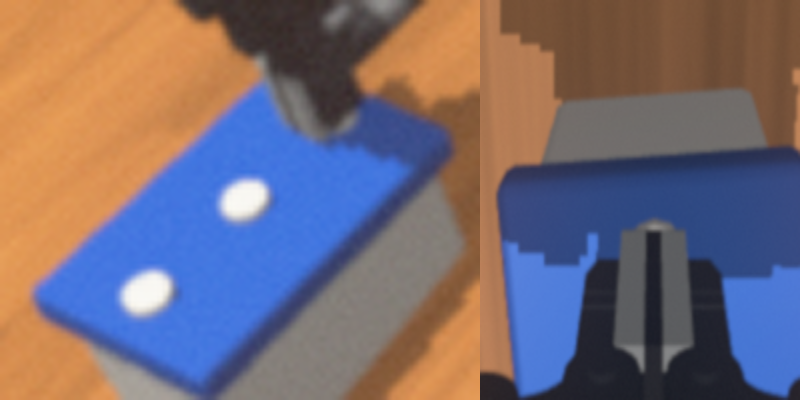

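View pics/r3.png

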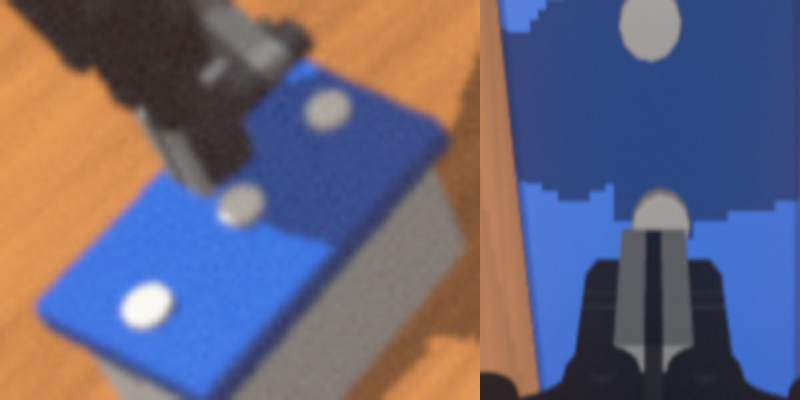

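```bash
python3 - <<'E'
from h import *
from bench import r
f=r.grab_frame("wrist"); p=r.get_obs()["tcp_pos"]; print(p)
im=f["image"][180:300,230:420]; cv2.imwrite("pics/w9.png",cv2.resize(im,None,fx=4,fy=4)[:,:,::-1])
for c in ([240+650*.0+ (662-480)*.5,288],):
    o,d=ray(f,c)
    for z in(.066,.069): print(c,(o+d*(z-o[2])/d[2]).round(4))
for X in([.462,-.317+.007,.069],[.462,-.317,.069],[.459,-.2775,.069]): print(proj(f,X))
E
```

```text
[ 0.46153831 -0.316591    0.06988795]
[331.0, 288] [ 0.4637 -0.3179  0.066 ]
[331.0, 288] [ 0.4636 -0.3164  0.069 ]
[327.7 275.9]
[327.7 289.1]
[321.3 210. ]
```

View pics/w9.png

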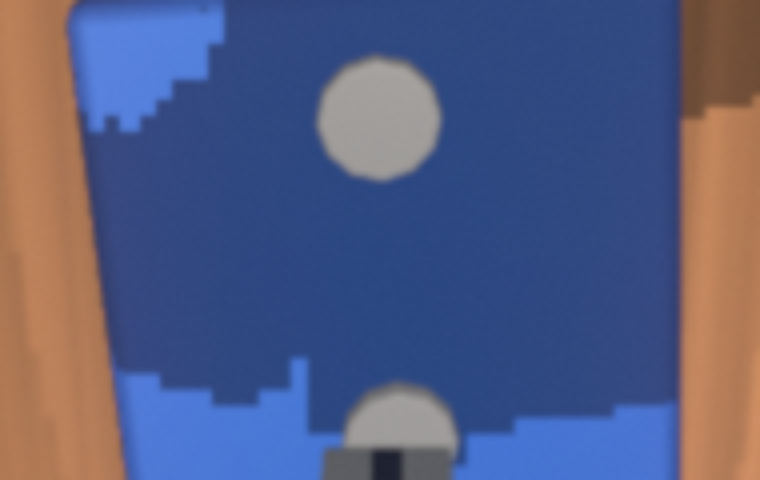

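Emit:
send_rows(
  plan=[
    [0.15,0.5,0,0,0],
    [0,0.5,0,0,0],
    [0,0.4,0,0,0],
    [0,0.1,0,0,0],
    [0,0.1,0,0,0],
    [0,0,0,0,0],
  ],
)

```text
clock: 19.27
tcp_pos: [0.4631, -0.3174, 0.0542]
orientation: [-1.571, -0.001, 0.001]
contact_force: [-0.4, 0.4, -0.7]
grip_width: -0.0002
```

Emit:
send_rows(
  plan=[
    [0,0.1,0,0,0],
  ],
)

```text
clock: 19.4
tcp_pos: [0.4632, -0.3174, 0.0533]
orientation: [-1.571, -0.001, 0.0]
contact_force: [-0.2, 0.0, -0.7]
grip_width: -0.0004
```

Emit:
send_rows(
  plan=[
    [0,0.1,0,0,0],
  ],
)

```text
clock: 19.52
tcp_pos: [0.4633, -0.3174, 0.0524]
orientation: [-1.571, -0.001, 0.0]
contact_force: [-1.6, -0.1, 10.8]
grip_width: 0.0002
```

Emit:
send_rows(
  plan=[
    [0,0.05,0,0,0],
  ],
)

```text
clock: 19.65
tcp_pos: [0.4633, -0.3176, 0.0523]
orientation: [-1.571, -0.001, 0.0]
contact_force: [-2.6, 1.1, 9.7]
grip_width: 0.0003
```

Emit:
send_rows(
  plan=[
    [0,0.05,0,0,0],
  ],
)

```text
clock: 19.77
tcp_pos: [0.4633, -0.3176, 0.052]
orientation: [-1.571, -0.001, -0.0]
contact_force: [-3.0, 1.1, 8.8]
grip_width: -0.0001
```

Contact at 0.0525 or so and now sliding slowly at about 10 N. Continue down.

Emit:
send_rows(
  plan=[
    [0,0.1,0,0,0],
    [0,0.1,0,0,0],
  ],
)

```text
clock: 20.02
tcp_pos: [0.4633, -0.3176, 0.0501]
orientation: [-1.571, -0.001, -0.0]
contact_force: [-2.3, 0.8, 9.8]
grip_width: -0.0002
```

Emit:
send_rows(
  plan=[
    [0,0.1,0,0,0],
  ],
)

```text
clock: 20.15
tcp_pos: [0.4633, -0.3176, 0.0491]
orientation: [-1.571, -0.001, -0.0]
contact_force: [-2.1, 1.4, 9.3]
grip_width: -0.0002
```

Emit:
send_rows(
  plan=[
    [0,0.1,0,0,0],
  ],
)

```text
clock: 20.27
tcp_pos: [0.4633, -0.3176, 0.0481]
orientation: [-1.571, -0.001, -0.0]
contact_force: [-2.2, 2.2, 9.8]
grip_width: 0.0002
```

Emit:
send_rows(
  plan=[
    [0,0.1,0,0,0],
  ],
)

```text
clock: 20.4
tcp_pos: [0.4633, -0.3174, 0.0471]
orientation: [-1.57, -0.001, -0.0]
contact_force: [-3.6, 2.2, 13.7]
grip_width: 0.0004
```

Emit:
send_rows(
  plan=[
    [0,0.05,0,0,0],
    [0,0,0,0,0],
  ],
)

```text
clock: 20.65
tcp_pos: [0.4633, -0.3174, 0.047]
orientation: [-1.57, -0.001, -0.0]
contact_force: [-2.5, 3.2, 13.9]
grip_width: 0.0001
```

Emit:
send_rows(
  plan=[
    [0,0.05,0,0,0],
    [0,0,0,0,0],
  ],
)

```text
clock: 20.9
tcp_pos: [0.4633, -0.3174, 0.0468]
orientation: [-1.57, -0.001, -0.0]
contact_force: [-4.7, 3.3, 18.5]
grip_width: -0.0001
```

Emit:
send_rows(
  plan=[
    [0,0.05,0,0,0],
    [0,0,0,0,0],
    [0,0,0,0,0],
  ],
)

```text
clock: 21.28
tcp_pos: [0.4633, -0.3174, 0.0467]
orientation: [-1.57, -0.001, -0.001]
contact_force: [-4.8, 3.8, 21.6]
grip_width: 0.0001
```

```bash
python3 look.py r4 139 337; python3 - <<'E'
from h import *
from bench import r
cv2.imwrite("pics/s9.png",r.grab_frame("scene")["image"][:,:,::-1]); o=r.get_obs(); print(o["clock"],o["tcp_pos"],o["contact_force"])
E
```

```text
21.375 [ 0.46339082 -0.31742536  0.04671881] [-5.50070531  4.12585496 21.86997962]
21.425 [ 0.46336227 -0.31741768  0.04671162] [-5.86432505  3.85707414 21.07245247]
```

View pics/r4.png

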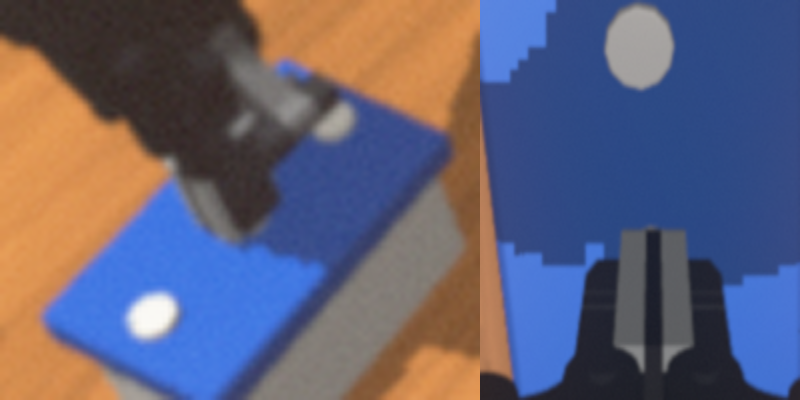

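View pics/s9.png

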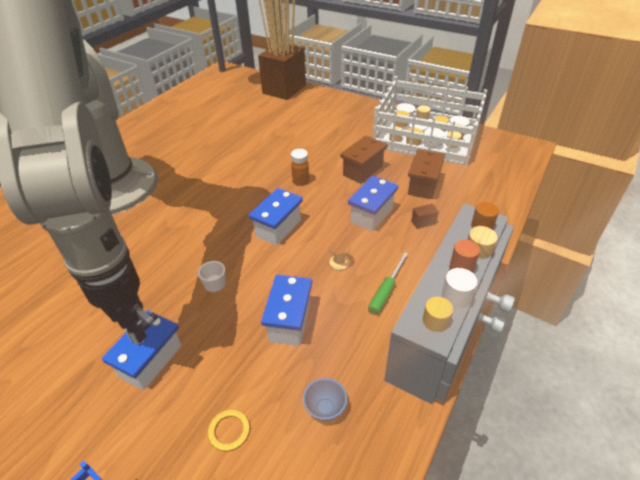

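```bash
python3 -c "
from bench import r
print(r.hand_in()); o=r.get_obs(); print(o['clock'],o['tcp_pos'],o['contact_force'])"
```

```text
the job is handed in; nothing more can be done
None
the job is handed in; nothing more can be done
```

The loose cover was the one on the robot's right, nearest the hoop and the feeder cup, at about x = 0.463, y = -0.317. I don't know which letter it carries. It is now fully home, and my fingertip is still pressing on its middle at about 21 N.

- **Finding it:** I pressed one end stud on each cover. The other three stopped hard as soon as I touched them. This one's end went down about 3.5 mm at 2 to 3 N, then stopped hard. The scene picture showed its far end rise under the press, and it came back level when I let go.
- **Seating it:** I pushed the middle stud straight down. It slid about 5 mm at around 10 N, to a hard stop where the force rose to 21 N with almost no further movement. The last picture shows it lower and level, and the other things appear where they were.
- **Time:** It took about 21.4 s.

Three things did not go as expected:
- **Fingertip reach:** contact came about 25 to 30 mm lower than the 14 mm tip extent and the measured stud height (about 70 mm) implied. I found each contact by force and pictures instead.
- **Hard press:** one cover that was already home, the near-centre one, briefly took 36 N on its end stud from a step that was too large. It did not move.
- **Light press:** the first cover I tested, far left, was only pressed to about 7 N. That is still well above the 2.5 N at which a loose one gives.

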